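# Index the dial fixture and unload the finished flange into the chute

## Robot

A 6-joint arm with a two-finger parallel gripper is mounted at the origin on a cart in front of the work surface, level with it; the furniture and walls round the work are solid. World frame = base frame: x ahead of the robot, y to its left, z up, the work surface at z = 0. Lengths are in mm, angles in rad, forces in N, time in s.
With the tool pointing down it reaches from about 350 to 875 mm from the base axis. Payload 15.5 kg.
Tool frame: the origin (TCP) lies at the very end of the fingers, on their centre line; the grasp point (between the pads) lies 19 mm behind it; y points along the fingers, x is the direction in which the jaws open and shut, and the axes are right-handed (so a half turn about y gives the same grasp; the last joint's range is limited). The gripper opens to 85 mm and grips with 20 to 120 N. Pads are 22 mm wide; open, the fingers measure 114 mm over their backs; the gripper's body (76 mm by 85 mm) begins 54 mm behind the grasp point. The pads swing forward as they close: fully open they stand 13 mm farther back than shut.
Start: joints at [1.091, 0.494, 1.345, -0, 1.302, -0.096], TCP at [234.604, 579.299, 231.277] pointing down, gripper open.
Joint ranges: [-2.91, 2.91], [-0.82, 2.16], [0.22, 2.67], [-1.22, 4.37], [0.12, 2.79], [-3.08, 3.08]. Speed limits (rad/s): [1.89, 1.89, 2.57, 3.01, 3.01, 3.01].

## Interface

Orientations are given as a unit quaternion [w, x, y, z].
In Python, from cell import env gives the robot as it stands.
- The arm moves only by the shell command python3 -m jog 'ROWS' [FORCE]. ROWS is JSON, a list of rows, each a list of 3 entries, a list of its own where there are three numbers: the shift along the world's x, y, z in m, then the turn, a rotation vector about the world's x, y, z in degrees, then the opening, from -1 (shut) to 1 (fully open). In form: [[[x, y, z], [rx, ry, rz], hand], ...]. A call has 1 to 20 rows; each row shifts and turns the commanded pose from where the row before left it; what a row does not reach is not made up. A row lasts 1/8 s, in which the tool goes at most 62.5 mm and 10.7 degrees, less where a joint would pass 70% of its speed; a pose out of reach is approached as far as the arm can. A call with a gripper value outside its range is refused whole. The fingers move at their own pace and stop on an object; FORCE is the grip in N (left out, the last holds). Time passes only in rows, so rows that do not move let the fingers close. It gives the time, the measured TCP pose, the force and the opening at its end, in the units of the state.
- env.observe(): the state, without advancing time (a new reading comes with each control period).
- env.grab_frame(name): name is "side" or "top" or "wrist"; returns a dict with "color" (480x640x3 uint8, red, green, blue), "K" (3x3 intrinsics, pixels), "view" (4x4, takes a point from world to camera coordinates). Camera axes: x right, y up, looking along -z (the intrinsics and any distortion apply to the point x, -y, -z); pixel columns grow to the right and rows downward; lengths in mm; the calibration is good to about 2 mm. A picture is of the moment at which its call begins. There is no depth.
- env.job_done(): hands the job in, once; it reports no verdict.
The state is a dict: "time_s": time; "joints": joint angles; "joint_velocities": joint speeds; "joint_torque": joint torques, N m; "tcp_pos": TCP position; "eef_rot": TCP orientation; "force": force on the tool from outside, world axes, zero at the start; "moment": the same for the moment, N m; "finger_gap": opening from 0.0 (shut) to 1.0 (fully open).
Only numpy, scipy, OpenCV 4.12 (cv2) and the standard library are available. Lean on these libraries where they do the work, as an engineer would, in place of code of your own. Each camera call takes 0.05 s, during which the arm holds its last target. There are 200 camera calls.

## Task

On the hand-turned dial, pull the centre knob up to unlock it, turn the dial until the finished flange (the one with the bored hub) faces the chute, and push the knob fully down again so that the dial is locked there. Slide the gate at the chute mouth fully open, then push the flange, without lifting it, off the edge of the dial so that it drops down the chute into the bin. Leave the plain slugs in their nests, the dial locked and the gate open.

Things in the scene. Friction and masses are not known exactly. Their poses are not given: they have to be found in the camera images.
- dial_centre (a point): Fixed point on the dial's vertical axis, level with the dial's top (120 mm above the table). Its y axis points level towards the chute, x is to the right seen along y, z up. The dial's rim is 130 mm from here; along y the shut gate lies at 138.5 mm, the chute mouth (88 mm wide, steep smooth sheet steel) begins at 144 mm, the bin spans 240 to 375 mm.
- chute_station (a point): Fixed point at the dial's top level, 95 mm from the axis towards the chute: where the nest facing the chute has its centre. Axes as dial_centre. The rim is 35 mm further on.
- dial (a joint): Angle of the dial (steel disc, 260 mm wide) about its vertical axis, rad; counter-clockwise from above is positive; 0 at the start, range -1.25 to 1.25. It locks only every 60 degrees (1.047 rad), with about 2 degrees of play. Six nests 60 degrees apart: black pads, each with two 8 mm high dowel pins on the side towards the axis, open to the rim. Turns easily with its parts.
- knob (a joint): Lift of the centre knob, m: 0 fully down (locked), 0.016 fully up (unlocked; the dial is free above 0.012). Moving it takes about 5 N up, 3 N down; it stays at the height where it is left. The knob turns the dial with it.
- knob_grip (a point): Centre of the knob's black bar grip, on the dial's axis, 43 mm above the dial top when down. The bar is 60 mm long along this point's y, 16 mm thick along x (grip it across x), 26 mm high (13 mm above and below this point), on an 18 mm steel stem; below it a steel disc, 92 mm wide, 6 mm thick, lies on the dial. At the start the bar points to the chute.
- gate (a joint): Opening of the slide gate across the chute mouth, m: 0 shut (starts 0 to 0.012), 0.095 fully open at its stop. It slides along +x of dial_centre; about 2 N moves it and it stays where it is left.
- gate_tab (a point): Middle of the gate's black tab handle, 36 mm above the dial top: 40 mm long along x (the sliding direction), 12 mm thick along y, top 11 mm above this point, lower edge 15 mm below. It stands mid-way on the gate, a steel plate 96 mm wide, 4 mm thick, its top edge 22 mm above the dial top. Steel end posts, 12 mm above dial level, stand at x = -56 and +152 mm.
- flange: The finished flange, aluminium: round plate 66 mm in diameter and 12 mm thick with four bolt holes and, on top, a hub 31 mm in diameter, 24 mm high, with an 18 mm bore (36 mm high in all; 0.18 kg). Origin at the centre of its underside, z up along the hub. It starts in the nest 60 degrees to one side or the other of the chute.
- slug_a: A plain aluminium slug, still to be worked: solid disc 66 mm in diameter, 24 mm thick, no hub, no holes. Origin at the centre of its underside. It starts in the nest 60 degrees from the chute on the other side than the flange.
- slug_b: A second slug like slug_a, in the nest opposite the chute at the start. Over that nest place a fixed arm on a post carries a drill bush: 15 mm radius, 95 mm from the axis, underside 39 mm and top 65 mm above the dial top.
- nest_left (a point): Centre, on the dial's top surface, of the nest that starts 60 degrees counter-clockwise of the chute; turns with the dial.
- nest_right (a point): The same for the nest that starts 60 degrees clockwise of the chute.
- nest_back (a point): The same for the nest that starts opposite the chute.
- bin_floor (a point): Middle of the floor of the open steel bin at the chute's foot; inside it is 104 mm wide (x) and 129 mm long (y, away from the dial), walls 52 mm high.
Not all that is in view belongs to the job. What is shaped like the slug_a but orange is not meant.

How it is judged (in metres and radians):
On the way, in this order (a step that is already met when the one before it is completed fails the run):
1. the knob is pulled up and unlocks the dial (value of joint knob above 0.012 m), for 0.1 s.
2. the flange faces the chute and the knob is fully down again: the dial is locked there (value of joint knob below 0.002 m and horizontal distance between flange and chute_station below 0.012 m and velocity of joint dial between -0.05 and 0.05 rad/s), for 0.2 s.
At the end, for the whole second after the job is handed in: The flange lies at rest inside the bin; the knob is fully down (within 2 mm), the dial locked 60 degrees from its start with the flange's empty nest at the chute; the gate is open at least 80 of its 95 mm; both slugs are still in their nests (within 12 mm of the centres) (x of flange in the frame of bin_floor between -0.055 and 0.055 m and y of flange in the frame of bin_floor between -0.066 and 0.066 m and height (world z) of flange below 0.055 m and linear speed of flange below 0.02 m/s and value of joint knob below 0.002 m and value of joint gate above 0.08 m and (value of joint dial above 0.98 rad or value of joint dial below -0.98 rad) and (distance between slug_a and nest_left below 0.012 m or distance between slug_a and nest_right below 0.012 m) and distance between slug_b and nest_back below 0.012 m); the robot touches nothing.
It fails at once if the flange is lifted instead of pushed (its underside more than 20 mm above the dial top) (height (world z) of flange above 0.14 m).
It fails at once if a slug is knocked off the dial or lifted out of its nest (height (world z) of any of slug_a, slug_b below 0.1 m or height (world z) of any of slug_a, slug_b above 0.14 m).
It also fails if it takes over 58 s, if anything falls off the work surface, if the arm or the gripper's body presses on something with over 40 N, if the wrist force passes 120 N, or if a joint passes its speed limit or range.

## Working session

There is one attempt and no reset: what is moved stays moved. The work goes in short steps, Python scripts to look and compute and a shell command to move; the robot and the scene stay as the last step left them, time stands still between calls to the robot, and variables do not carry over. Pictures are saved under pics/ and viewed, about 8 in all and at most 12, crops included, and the job is handed in when it is done.

```bash
ls; mkdir -p pics
python3 - <<'E'
from cell import env
import cv2
s=env.observe();print(s)
for n in("top","side"):
    f=env.grab_frame(n);cv2.imwrite(f"pics/{n}0.png",f["color"][...,::-1]);print(n,f["K"].tolist(),f["view"].round(4).tolist(),[k for k in f])
E
```

```text
pics
{'time_s': 0.0, 'joints': array([ 1.09050400e+00,  4.94189266e-01,  1.34610813e+00,  4.02771907e-06,
        1.30247200e+00, -9.55020517e-02]), 'joint_velocities': array([-4.00377632e-04,  3.86859467e-04,  2.45770849e-03,  5.68603612e-05,
       -1.50245335e-03, -1.28286178e-03]), 'joint_torque': array([-3.32485564e-03, -8.82152152e+01, -3.83872783e+01, -5.08804660e-04,
        1.02420378e-02,  8.82105951e-05]), 'tcp_pos': array([234.44312348, 578.99837139, 230.70425405]), 'eef_rot': array([-0.5861825 ,  0.58657718,  0.3948027 , -0.39553522]), 'force': array([-1.09620604, -0.53013797, -0.21884944]), 'moment': array([ 0.02099537,  0.00931923, -0.02827456]), 'finger_gap': 1.0031578276217832}
top [[477.76661295897753, 0.0, 322.0218160252193], [0.0, 477.76661295897753, 237.46074389048502], [0.0, 0.0, 1.0]] [[0.0233, -0.9997, 0.0064, 314.7155], [0.9982, 0.0236, 0.0548, -433.1085], [-0.0549, 0.0051, 0.9985, -958.5156], [0.0, 0.0, 0.0, 1.0]] ['color', 'K', 'view']
side [[543.5431660370128, 0.0, 317.789099919788], [0.0, 543.5431660370128, 235.63108728975698], [0.0, 0.0, 1.0]] [[0.9892, -0.1466, -0.0092, -388.5059], [0.0893, 0.5502, 0.8303, -310.4531], [-0.1166, -0.8221, 0.5573, -710.0597], [0.0, 0.0, 0.0, 1.0]] ['color', 'K', 'view']
```

View pics/top0.png

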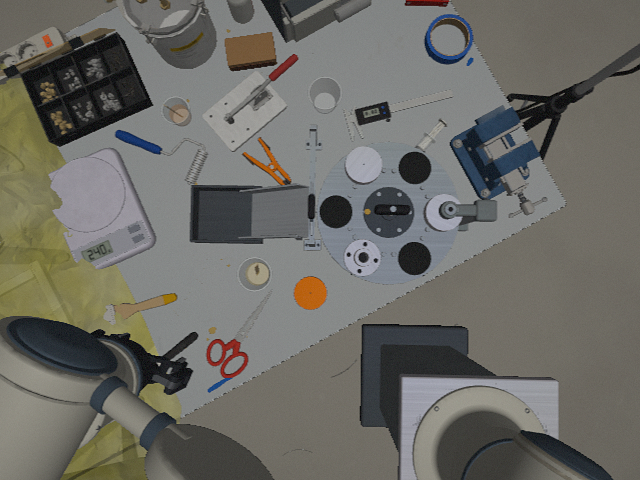

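View pics/side0.png

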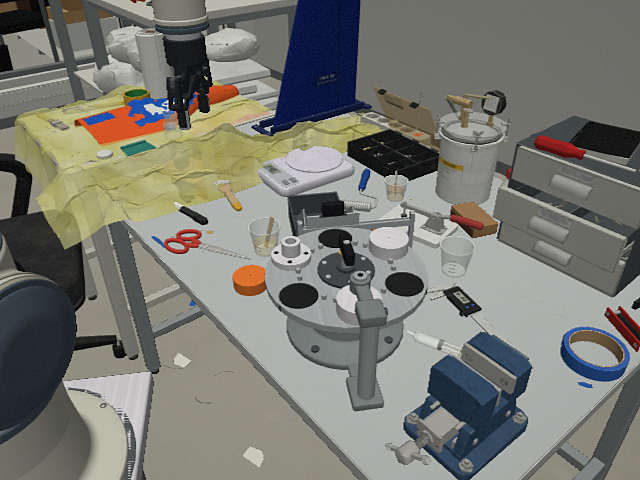

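Top view: the chute points to image left (world +y) and the knob bar is at (390,210). Candidates for the flange:
- disc with bored hub and bolt holes at (363,257): the flange
- white plain disc at (364,165): slug_a
- disc under the bush at (440,212): slug_b
- orange disc at (311,293): decoy

The gate tab is at (311,206). Next is one close crop.

```bash
cat > h.py <<'E'
import numpy as np,cv2
def ray(f,uv,z):
    K,V=f["K"],f["view"];R,t=V[:3,:3],V[:3,3]
    d=np.linalg.solve(K,[uv[0],uv[1],1.]);d=R.T@(d*[1,-1,-1]);o=-R.T@t
    return o+d*(z-o[2])/d[2]
def proj(f,p):
    q=f["view"][:3,:3]@p+f["view"][:3,3];q=f["K"]@(q*[1,-1,-1]);return q[:2]/q[2]
E
python3 - <<'E'
from cell import env
import cv2,numpy as np
from h import *
f=env.grab_frame("top");c=f["color"][...,::-1]
a=c[115:295,290:480];cv2.imwrite("pics/crop1.png",cv2.resize(a,None,fx=4*.83,fy=4*.83,interpolation=cv2.INTER_CUBIC))
g=cv2.cvtColor(c,cv2.COLOR_BGR2GRAY)
m=(g<60).astype(np.uint8);n,l,st,ce=cv2.connectedComponentsWithStats(m)
for i in range(1,n):
    x,y,w,h,A=st[i]
    if A>60 and 300<ce[i][0]<440 and 140<ce[i][1]<280:
        print("dark",st[i],ce[i].round(2),[(z,ray(f,ce[i],z).round(1)[:2]) for z in(120,156,176)])
E
```

```text
dark [399 152  32  32 807] [414.45 167.43] [(120, array([551. , 160.4])), (156, array([543.5, 167.5])), (176, array([539.3, 171.4]))]
dark [365 187  49  41 731] [389.78 206.62] [(120, array([478.3, 204.1])), (156, array([473.9, 209.4])), (176, array([471.4, 212.3]))]
dark [308 194   7  27 168] [311.01 206.65] [(120, array([474.9, 346.5])), (156, array([470.6, 345.8])), (176, array([468.2, 345.4]))]
dark [320 196  32  32 819] [335.51 211.34] [(120, array([467.4, 302.1])), (156, array([463.4, 303.2])), (176, array([461.2, 303.9]))]
dark [398 242  33  33 828] [414.03 257.98] [(120, array([386.6, 159.1])), (156, array([386. , 166.2])), (176, array([385.6, 170.2]))]
dark [359 253   9   9  67] [362.9  257.04] [(120, array([386.1, 251.1])), (156, array([385.5, 254.4])), (176, array([385.2, 256.2]))]
```

View pics/crop1.png

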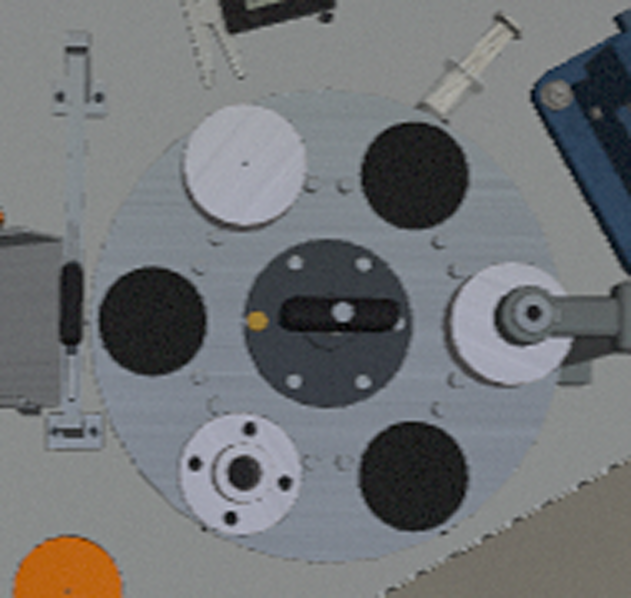

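Run:
```python
from cell import env
import numpy as np
from scipy.spatial.transform import Rotation as R
s=env.observe();q=s["eef_rot"];M=R.from_quat(q[[1,2,3,0]]).as_matrix();print(M.round(3));print("yaw of tool x",np.degrees(np.arctan2(M[1,0],M[0,0])))
print(s["tcp_pos"],np.array([468.3,207.2,144])-s["tcp_pos"])
```

```text
[[ 0.375 -0.    -0.927]
 [ 0.927 -0.001  0.375]
 [-0.001 -1.     0.   ]]
yaw of tool x 67.95436867526725
[234.48248486 579.04113905 230.82252984] [ 233.81751514 -371.84113905  -86.82252984]
```

```bash
python3 -m jog '[[[0.008,-0.013,0],[0,0,-2.5],1],[[0.018,-0.028,0],[0,0,-5],1],[[0.020,-0.032,0],[0,0,-5],1],[[0.020,-0.032,0],[0,0,-5],1],[[0.020,-0.032,0],[0,0,-5],1],[[0.020,-0.032,0],[0,0,-5],1],[[0.020,-0.032,0],[0,0,-5],1],[[0.020,-0.032,0],[0,0,-5],1],[[0.020,-0.032,0],[0,0,-5],1],[[0.020,-0.032,0],[0,0,-5],1],[[0.020,-0.032,0],[0,0,-5],1],[[0.018,-0.028,0],[0,0,-5],1],[[0.010,-0.015,-0.01],[0,0,-5],1],[[0,0,-0.01],[0,0,-5],1],[[0,0,-0.01],[0,0,-5],1],[[0,0,0],[0,0,0],1],[[0,0,0],[0,0,0],1]]' 40
python3 - <<'E'
from cell import env
import cv2
f=env.grab_frame("wrist");cv2.imwrite("pics/w1.png",f["color"][...,::-1])
from h import *
for p in([468.3,207.2,176],[468.3,237.2,176],[468.3,177.2,176]):print(proj(f,p))
s=env.observe();from scipy.spatial.transform import Rotation as R
print(s["tcp_pos"],R.from_quat(s["eef_rot"][[1,2,3,0]]).as_matrix().round(3),s["joints"])
E
```

```text
time_s: 2.28
tcp_pos: [468.6, 207.0, 201.6]
eef_rot: [0.707, -0.707, 0.028, -0.028]
force: [-1.3, -0.1, 0.1]
finger_gap: 1.0
[317.22299406 277.75134225]
[312.87236792 225.52282968]
[321.17643218 325.21168149]
[468.68474703 207.13923867 201.72970287] [[ 0.997  0.001  0.078]
 [-0.078  0.     0.997]
 [ 0.001 -1.     0.   ]] [ 2.99596655e-01  3.70706877e-01  1.65848977e+00 -4.27694724e-05
  1.11181916e+00  3.77872382e-01]
```

View pics/w1.png

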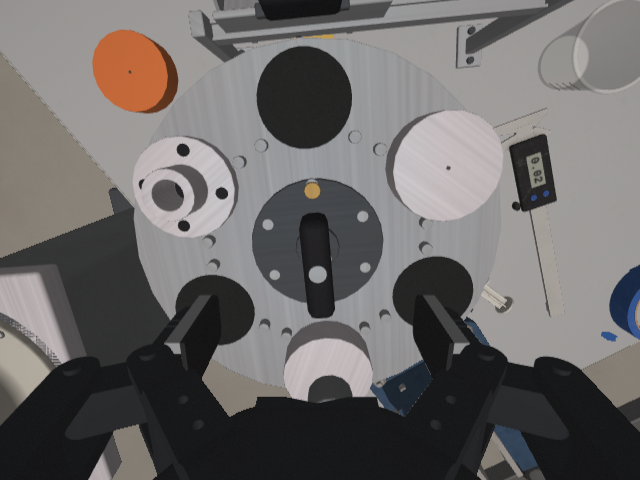

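Wrist view: the bar (rows 213–317, col 313–320) lies between the fingers. The flange with its bored hub is at (185,187), clearly different from the slug at (448,168).

```bash
python3 -m jog '[[[0,0,-0.01],[0,0,2.5],1],[[0,0,-0.015],[0,0,2.5],1],[[0,0,-0.015],[0,0,0],1],[[0,0,-0.012],[0,0,0],1],[[0,0,-0.006],[0,0,0],1],[[0,0,0],[0,0,0],1],[[0,0,0],[0,0,0],-1],[[0,0,0],[0,0,0],-1],[[0,0,0],[0,0,0],-1],[[0,0,0],[0,0,0],-1],[[0,0,0],[0,0,0],-1],[[0,0,0],[0,0,0],-1],[[0,0,0],[0,0,0],-1],[[0,0,0],[0,0,0],-1]]' 60
```

```text
time_s: 4.08
tcp_pos: [469.2, 207.3, 143.6]
eef_rot: [0.707, -0.707, -0.003, 0.002]
force: [3.5, -1.3, 5.2]
finger_gap: 0.18
```

Gripped (gap 0.18 ≈ 16 mm). Pull up.

```bash
python3 -m jog '[[[0,0,0.004],[0,0,0],-1],[[0,0,0.004],[0,0,0],-1],[[0,0,0.004],[0,0,0],-1],[[0,0,0.003],[0,0,0],-1],[[0,0,0.001],[0,0,0],-1],[[0,0,0],[0,0,0],-1],[[0,0,0],[0,0,0],-1]]'
```

```text
time_s: 4.95
tcp_pos: [469.1, 207.4, 159.4]
eef_rot: [0.707, -0.707, -0.003, 0.002]
force: [6.0, -0.2, -0.7]
finger_gap: 0.178
```

```bash
python3 -m jog '[[[0,0,0],[0,0,-2],-1],[[0,0,0],[0,0,-4],-1],[[0,0,0],[0,0,-5],-1],[[0,0,0],[0,0,-5],-1],[[0,0,0],[0,0,-5],-1],[[0,0,0],[0,0,-5],-1],[[0,0,0],[0,0,-5],-1],[[0,0,0],[0,0,-5],-1],[[0,0,0],[0,0,-5],-1],[[0,0,0],[0,0,-5],-1],[[0,0,0],[0,0,-5],-1],[[0,0,0],[0,0,-4],-1],[[0,0,0],[0,0,-3],-1],[[0,0,0],[0,0,-2],-1],[[0,0,0],[0,0,0],-1],[[0,0,0],[0,0,0],-1]]'
python3 - <<'E'
from cell import env
import cv2,numpy as np
from h import *
f=env.grab_frame("top");cv2.imwrite("pics/t2.png",cv2.resize(f["color"][115:295,290:480,::-1],None,fx=3.32,fy=3.32,interpolation=cv2.INTER_CUBIC))
s=env.observe();from scipy.spatial.transform import Rotation as R
M=R.from_quat(s["eef_rot"][[1,2,3,0]]).as_matrix();print(np.degrees(np.arctan2(M[1,0],M[0,0])),s["moment"],s["force"])
print("want flange hub at",proj(f,[467.5,302.2,156])-[290,115],3.32*(proj(f,[467.5,302.2,156])-[290,115]))
E
```

```text
time_s: 6.95
tcp_pos: [467.8, 208.0, 159.2]
eef_rot: [0.614, -0.614, 0.352, -0.351]
force: [-1.9, 8.2, 1.0]
finger_gap: 0.176
-59.577164844727086 [ 1.36353854  0.38876754 -0.06039639] [-3.32849419  9.07205468  0.97033429]
want flange hub at [46.16249623 94.01668144] [153.25948748 312.1353824 ]
```

View pics/t2.png

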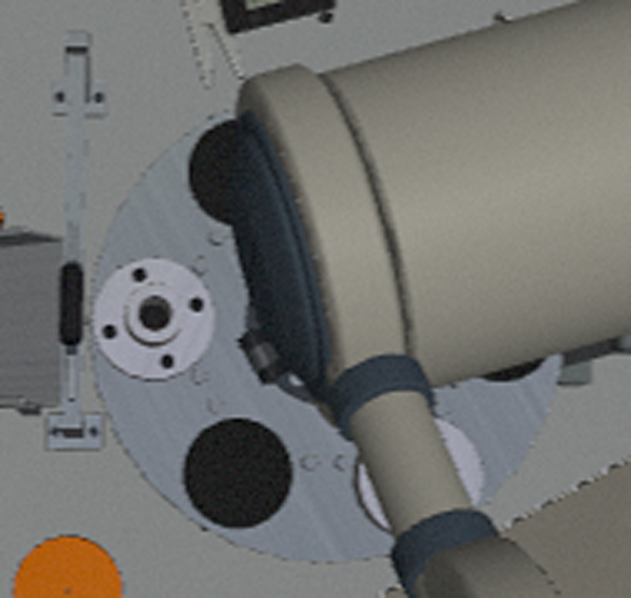

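Flange hub at (154,312), matching the wanted (153,312). Push the knob down.

```bash
python3 -m jog '[[[0,0,-0.004],[0,0,0],-1],[[0,0,-0.004],[0,0,0],-1],[[0,0,-0.004],[0,0,0],-1],[[0,0,-0.003],[0,0,0],-1],[[0,0,-0.001],[0,0,0],-1],[[0,0,-0.0005],[0,0,0],-1],[[0,0,-0.0005],[0,0,0],-1],[[0,0,0],[0,0,0],-1],[[0,0,0],[0,0,0],-1]]'
```

```text
time_s: 8.12
tcp_pos: [467.9, 208.1, 143.4]
eef_rot: [0.614, -0.613, 0.352, -0.351]
force: [-9.8, 6.3, 28.1]
finger_gap: 0.173
```

Bottomed at the starting height with 28 N, so the knob is down. Release, retreat and move to the gate's −x side.

```bash
python3 -m jog '[[[0,0,0],[0,0,0],1],[[0,0,0],[0,0,0],1],[[0,0,0],[0,0,0],1],[[0,0,0],[0,0,0],1],[[0,0,0],[0,0,0],1],[[0,0,0],[0,0,0],1],[[0,0,0.01],[0,0,0],1],[[0,0,0.015],[0,0,0],1],[[0,0,0.02],[0,0,0],1],[[0,0,0.015],[0,0,5],-1],[[-0.01,0.02,0],[0,0,5],-1],[[-0.01,0.025,0],[0,0,10],-1],[[-0.01,0.03,0],[0,0,10],-1],[[-0.01,0.03,0],[0,0,10],-1],[[-0.005,0.02,0],[0,0,10],-1],[[0,0.012,0],[0,0,10],-1],[[0,0,0],[0,0,0],-1],[[0,0,0],[0,0,0],-1]]'
python3 - <<'E'
from cell import env
import cv2
s=env.observe();print(s["tcp_pos"],s["eef_rot"],s["finger_gap"])
f=env.grab_frame("wrist");cv2.imwrite("pics/w2.png",f["color"][...,::-1])
from h import *
t=env.grab_frame("top");g=cv2.cvtColor(t["color"],cv2.COLOR_RGB2GRAY)
E
```

```text
time_s: 10.38
tcp_pos: [423.7, 343.9, 202.8]
eef_rot: [0.707, -0.707, -0.001, 0.001]
force: [-0.0, 0.3, 0.8]
finger_gap: 0.002
[423.6838959  343.90486873 202.81809156] [ 0.70715222 -0.7070589  -0.00144417  0.0011672 ] 0.0023969303163662256
```

View pics/w2.png

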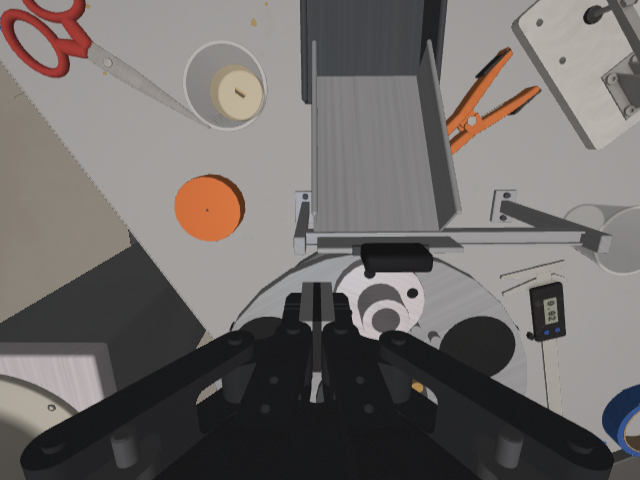

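The tool is in front of the tab's −x side (tab at (397,257)), with the chute mouth behind it. Descend and push +x.

```bash
python3 -m jog '[[[0,0.0015,-0.015],[0,0,0],-1],[[0,0,-0.015],[0,0,0],-1],[[0,0,-0.012],[0,0,0],-1],[[0,0,-0.008],[0,0,0],-1],[[0,0,0],[0,0,0],-1],[[0.006,0,0],[0,0,0],-1],[[0.008,0,0],[0,0,0],-1],[[0.01,0,0],[0,0,0],-1],[[0.01,0,0],[0,0,0],-1],[[0.01,0,0],[0,0,0],-1],[[0.01,0,0],[0,0,0],-1],[[0.01,0,0],[0,0,0],-1],[[0.01,0,0],[0,0,0],-1],[[0.01,0,0],[0,0,0],-1],[[0.006,0,0],[0,0,0],-1],[[0,0,0],[0,0,0],-1]]'
```

```text
time_s: 12.48
tcp_pos: [514.1, 345.7, 152.2]
eef_rot: [-0.707, 0.707, 0.003, -0.003]
force: [-0.1, -0.2, -0.5]
finger_gap: -0.0
```

```bash
python3 -m jog '[[[0.004,0,0],[0,0,0],-1],[[0.004,0,0],[0,0,0],-1],[[0.003,0,0],[0,0,0],-1],[[0,0,0],[0,0,0],-1]]'; python3 -m jog '[[[0.002,0,0],[0,0,0],-1],[[0.002,0,0],[0,0,0],-1],[[0,0,0],[0,0,0],-1]]'
python3 -m jog '[[[0.002,0,0],[0,0,0],-1],[[0.001,0,0],[0,0,0],-1],[[0,0,0],[0,0,0],-1]]'
```

```text
time_s: 12.98
tcp_pos: [525.0, 345.8, 152.3]
eef_rot: [0.707, -0.707, -0.003, 0.003]
force: [-0.9, 0.1, 0.3]
finger_gap: -0.002
time_s: 13.35
tcp_pos: [528.8, 345.8, 152.3]
eef_rot: [0.707, -0.707, -0.003, 0.003]
force: [-0.8, -0.3, 0.3]
finger_gap: -0.0
time_s: 13.72
tcp_pos: [529.8, 345.8, 152.2]
eef_rot: [-0.707, 0.707, 0.002, -0.004]
force: [-14.2, 0.4, 6.7]
finger_gap: 0.002
```

Stop felt (14 N) after about 95 mm of travel, so the gate is open. Go behind the flange hub with the fingers about 20 mm apart, so they centre on it.

```bash
python3 -m jog '[[[-0.006,0,0],[0,0,0],-1],[[-0.006,0,0.008],[0,0,0],-1],[[0,0,0.02],[0,0,0],-0.53],[[0,-0.01,0.02],[0,0,0],-0.53],[[-0.01,-0.02,0],[0,0,0],-0.53],[[-0.02,-0.03,0],[0,0,0],-0.53],[[-0.015,-0.02,0],[0,0,0],-0.53],[[-0.005,-0.01,0],[0,0,0],-0.53],[[0,0,0],[0,0,0],-0.53],[[0,0,0],[0,0,0],-0.53]]'
python3 - <<'E'
from cell import env
import cv2
f=env.grab_frame("wrist");cv2.imwrite("pics/w3.png",f["color"][...,::-1])
E
```

```text
time_s: 14.98
tcp_pos: [470.4, 256.3, 200.5]
eef_rot: [0.707, -0.707, -0.003, 0.003]
force: [-0.1, -0.8, 0.3]
finger_gap: 0.234
```

View pics/w3.png

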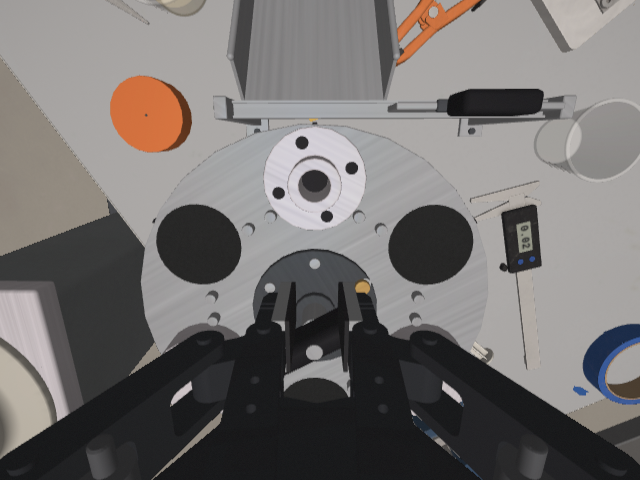

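Gate open (tab at (495,101)), mouth clear, flange straight ahead (hub at (314,182)). Descend behind it.

```bash
python3 -m jog '[[[-0.003,0.002,-0.012],[0,0,0],-0.53],[[0,0,-0.016],[0,0,0],-0.53],[[0,0,-0.016],[0,0,0],-0.53],[[0,0,-0.012],[0,0,0],-0.53],[[0,0,-0.006],[0,0,0],-0.53],[[0,0,0],[0,0,0],-0.53]]'; python3 -m jog '[[[0,0.005,0],[0,0,0],-0.53],[[0,0.006,0],[0,0,0],-0.53],[[0,0.006,0],[0,0,0],-0.53],[[0,0.006,0],[0,0,0],-0.53],[[0,0.006,0],[0,0,0],-0.53],[[0,0.006,0],[0,0,0],-0.53],[[0,0,0],[0,0,0],-0.53]]'
```

```text
time_s: 15.78
tcp_pos: [466.5, 257.8, 137.9]
eef_rot: [-0.707, 0.707, 0.003, -0.003]
force: [0.2, 0.6, 0.1]
finger_gap: 0.238
time_s: 16.65
tcp_pos: [466.6, 293.3, 138.3]
eef_rot: [0.707, -0.707, -0.003, 0.003]
force: [0.2, 0.2, 0.2]
finger_gap: 0.24
```

```bash
python3 -m jog '[[[0,0.006,0],[0,0,0],-0.53],[[0,0.006,0],[0,0,0],-0.53],[[0,0.006,0],[0,0,0],-0.53],[[0,0.006,0],[0,0,0],-0.53],[[0,0.006,0],[0,0,0],-0.53],[[0,0.006,0],[0,0,0],-0.53],[[0,0.006,0],[0,0,0],-0.53],[[0,0.006,0],[0,0,0],-0.53],[[0,0.006,0],[0,0,0],-0.53],[[0,0.004,0],[0,0,0],-0.53],[[0,0,0],[0,0,0],-0.53],[[0,0,0],[0,0,0],-0.53],[[0,0,0],[0,0,0],-0.53]]'
python3 - <<'E'
from cell import env
import cv2
f=env.grab_frame("wrist");cv2.imwrite("pics/w4.png",f["color"][...,::-1])
E
```

```text
time_s: 18.27
tcp_pos: [466.6, 350.6, 138.3]
eef_rot: [-0.707, 0.707, 0.003, -0.003]
force: [-0.5, -0.0, -0.2]
finger_gap: 0.236
```

View pics/w4.png

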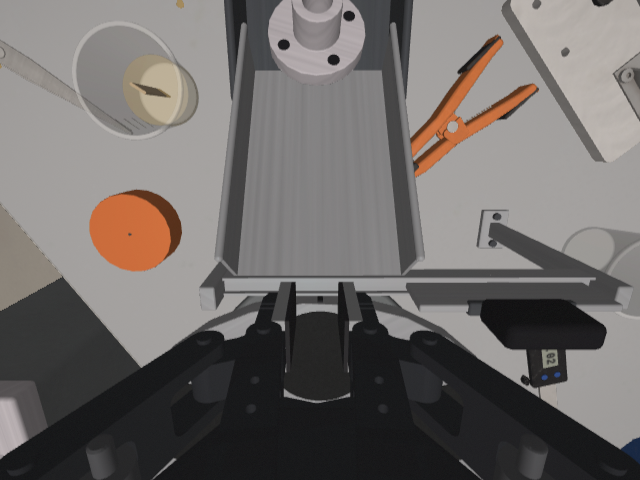

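The flange has gone down the chute and is at its foot or in the bin, (317,40). Withdraw upwards and check in both cameras.

```bash
python3 -m jog '[[[0,-0.004,0.01],[0,0,0],-0.53],[[0,0,0.02],[0,0,0],-0.53],[[0,0,0.03],[0,0,0],-0.53],[[0,0,0.03],[0,0,0],-0.53],[[0,0,0.03],[0,0,0],-0.53],[[-0.02,-0.02,0],[0,0,0],-0.53],[[-0.03,-0.03,0],[0,0,0],-0.53],[[-0.03,-0.03,0],[0,0,0],-0.53],[[-0.03,-0.03,0],[0,0,0],-0.53],[[-0.02,-0.02,0],[0,0,0],-0.53],[[0,0,0],[0,0,0],-0.53],[[0,0,0],[0,0,0],-0.53]]'
python3 - <<'E'
from cell import env
import cv2,numpy as np
from h import *
f=env.grab_frame("top");a=cv2.resize(f["color"][120:290,180:480,::-1],(800,453),interpolation=cv2.INTER_CUBIC)
cv2.imwrite("pics/t5.png",a)
for n,p in dict(hub=[466.1,514.5,40],c0=[414,450,56],c1=[518,579,56],bushslug=[468.3+94.9*np.sin(np.radians(-30)),0,0]).items(): print(n,(proj(f,p)-[180,120])*2.667)
g=env.grab_frame("side");b=cv2.resize(g["color"][160:340,220:480,::-1],(800,554),interpolation=cv2.INTER_CUBIC);cv2.imwrite("pics/s5.png",b)
E
```

```text
time_s: 19.82
tcp_pos: [337.3, 217.1, 258.9]
eef_rot: [0.707, -0.707, -0.003, 0.002]
force: [0.4, -0.3, 0.1]
finger_gap: 0.237
hub [123.62296141 250.36182246]
c0 [205.98765628 321.78312123]
c1 [ 33.19362273 175.03074986]
bushslug [799.99874167 330.15218119]
```

View pics/t5.png

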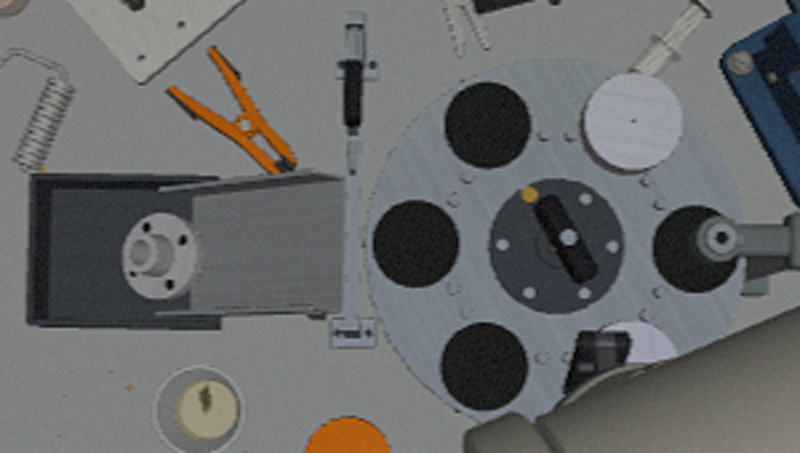

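View pics/s5.png

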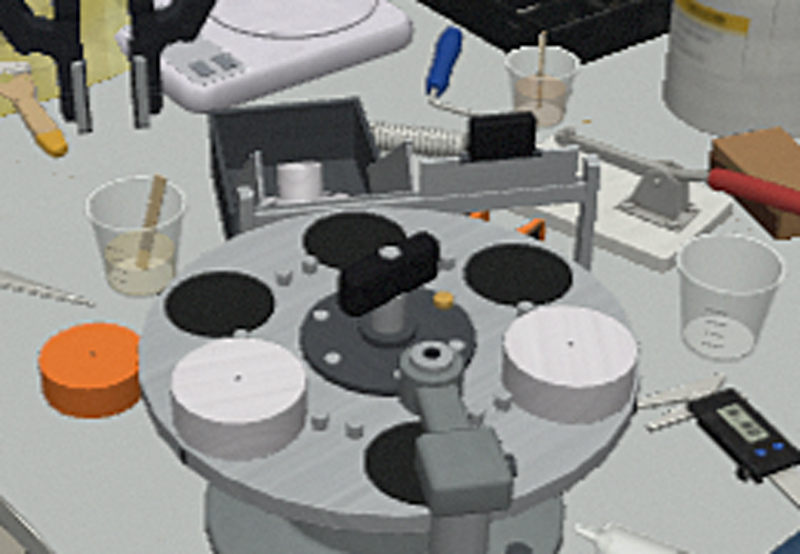

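The flange lies in the bin, tipped a little with its rear edge against the chute foot: plate centre at (160,256) in the top crop, about 27 mm from the bin's middle. Both slugs are in their nests, the gate is open, and the empty pad faces the chute at the same pixel as before. Check that the flange is at rest, then hand in.

```bash
python3 -m jog '[[[0,0,0],[0,0,0],-0.53],[[0,0,0],[0,0,0],-0.53],[[0,0,0],[0,0,0],-0.53],[[0,0,0],[0,0,0],-0.53]]'
python3 - <<'E'
from cell import env
import cv2,numpy as np
from h import *
A=env.grab_frame("top");a=A["color"];s1=env.grab_frame("side")["color"]
for _ in range(12): env.grab_frame("side")
b=env.grab_frame("top")["color"]
d=cv2.absdiff(cv2.GaussianBlur(a,(5,5),0),cv2.GaussianBlur(b,(5,5),0));print("bin diff",d[180:245,188:265].max(),"elsewhere",d[150:280,320:390].max())
uv=[180+160/2.667,120+256/2.667];D=np.array([468.3,207.2])
for z in(10,25,50):
    p=ray(A,uv,z)[:2]-D-[-.008*307.5,307.5];print(z,"in bin frame",p.round(1))
print(env.observe()["force"])
env.job_done()
E
```

```text
time_s: 20.42
tcp_pos: [336.6, 216.8, 258.3]
eef_rot: [-0.707, 0.707, 0.003, -0.003]
force: [-0.5, -0.1, 0.8]
finger_gap: 0.231
bin diff 4 elsewhere 6
10 in bin frame [ -0.4 -22.1]
25 in bin frame [ -1.8 -24.7]
50 in bin frame [ -4.2 -28.9]
[-1.5098234  -0.73701956 -0.02090333]
the job is handed in; nothing more can be done
```

I handed the job in at about 21 s of the 58 s allowed. The flange is in the bin, the dial is locked with its empty nest at the chute, and the gate is open. The hand-in reports no verdict, so this rests on my own checks.

- **Dial:** I pulled the knob up 16 mm, turned the dial 60° clockwise and pushed the knob down. It bottomed at its starting height (within 0.2 mm) with 28 N on the tool. I did not press on the knob again after letting go. The pad now at the chute shows at the same pixels as the one there at the start.
- **Gate:** I pushed it open until it hit its stop (14 N).
- **Flange:** I pushed it by the hub off the dial edge, without gripping or lifting it. It lies about 25 mm from the middle of the bin towards the dial, within the ±66 mm limit. It did not move between two frames about 0.7 s apart.
- **Slugs and arm:** Both slugs looked to be in their nests. This was by eye, in the side view; the arm partly hid one in the top view. The arm is clear of everything.

**Not quite as expected:** The flange does not lie flat. It leans about 15°, with its rear edge on the foot of the chute. I put its height well under the 55 mm limit, but that comes from its size in the top view, as there is no depth image.

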